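Fit the drive plate on the grinder spindle

TASK

Pick up the loose square drive plate with the blue hub and fit it on the upright grinder spindle, hub up: shaft through the bore and the brass pin in the plate's slot, so that the plate lies fully home, flat on the steel shoulder, and let go of it. Lower it by hand, do not drop it, and never push it against the spindle head with more than about 5 kg of force (50 N), as the pin is easily damaged. Leave the tin, the brass nut, the grinding wheel and the wrench where they are.

Things in the scene. Friction and masses are not known exactly. Their poses are not given: they have to be found in the camera images.
- plate: Loose square drive plate, about 0.4 kg, lying hub up on the bench: bare aluminium, 90 x 90 x 12 mm, with a round bore of 18 mm right through its middle and the hub. Origin: on the bore's axis at the underside; z up along the bore, x towards the slot for the pin (red mark at that edge), x and y parallel to its sides.
- hub (a point): Centre of the blue square hub on the plate, 24 mm above the plate's underside. Hub 36 x 36 mm, 24 mm tall, from the plate's top face (12 mm above the underside) to 36 mm above the underside; sides parallel to the plate's. Grip it across either pair of flats.
- slot (a point): Centre of the plate's pin slot at the underside, 32 mm from the bore's axis along the plate's own +x. A straight hole through the plate, 13 mm long along x (radially) and 10 mm wide along y.
- head: Green cast spindle head, fixed to the bench: foot 120 x 120 x 14 mm, round body 88 mm across, 80 mm tall, with a yellow stripe down its +x side. Origin: centre of the foot's underside; z up along the spindle axis. It carries the steel spindle, stiff to turn by hand (0.6 N m), which counts as part of the head.
- shoulder (a point): Point on the spindle axis at the top face of its round shoulder (82 mm across), 90 mm above the bench; axes as the head's. The plate is home when its origin lies here. The shaft rises from here along the axis: 16 mm thick, 50 mm tall, its top 10 mm tapering to 8 mm.
- pin_zero (a point): Mark point, 32 mm from the axis along the head's +x, on the shoulder's top face. The brass pin (8 mm thick, 9 mm tall, top 1 mm tapering to 6 mm) stands somewhere 0.15 to 1.0 rad round the axis from here, counter-clockwise seen from above; where exactly is not measured, to be seen or felt for. A plate resting on the pin sits 9 mm high and drops when, turned, its slot meets the pin.
- tin: Red tin, 64 mm across, 90 mm tall, standing on the bench; leave alone. Origin: centre of its underside.
- nut: Round brass nut, 38 mm across, 16 mm tall, lying on the bench; leave alone. Origin: centre of its underside.
- wheel: Grey grinding wheel, 100 mm across, 20 mm thick, lying on the bench; leave alone. Origin: centre of its underside.
- wrench: Steel wrench, 200 mm long, lying on the bench; leave alone. Origin: centre of its underside.
Things that resemble listed ones, but are neither listed nor needed, are in the scene too. What is meant by the plate is not black, pink or turquoise, and is the smaller of those in its own colour.

How it is judged (in metres and radians):
On the way, in this order (a step that is already met when the one before it is completed fails the run):
1. the plate has been lifted off the bench, above the shaft's height (height (world z) of plate above 0.13 m), for 0.1 s.
2. the plate has gone over the shaft, hub up (z of plate in the frame of shoulder between -0.003 and 0.035 m and horizontal distance between plate and shoulder below 0.005 m and angle between plate's own z axis and vertical below 0.2 rad).
At the end, for the whole second after the job is handed in: The plate lies on the shoulder, its underside within 2.5 mm of it, on the axis within 3 mm and level within 0.04 rad (so the pin is in the slot), hub up, at rest and released (z of plate in the frame of shoulder between -0.0025 and 0.0025 m and horizontal distance between plate and shoulder below 0.003 m and angle between plate's own z axis and vertical below 0.04 rad and linear speed of plate below 0.01 m/s and contact force between the fingers and plate below 0.1 N); the robot touches nothing.
It fails at once if the plate presses or knocks on the spindle head with more than 50 N (contact force between plate and head above 50 N).
It fails at once if the plate is let fall on the spindle (faster than 0.5 m/s while over the shaft) (linear speed of plate above 0.5 m/s and horizontal distance between plate and shoulder below 0.01 m and z of plate in the frame of shoulder below 0.05 m).
It fails at once if the tin, the nut, the wheel or the wrench is moved by more than 20 mm (distance of any of tin, nut, wheel, wrench from where it was at the start of the episode above 0.02 m).
It also fails if it takes over 72 s, if anything falls off the work surface, if the arm or the gripper's body presses on something with over 40 N, if the wrist force passes 120 N, or if a joint passes its speed limit or range.

ROBOT

A 7-joint arm with a two-finger parallel gripper is mounted at the origin on the work surface. World frame = base frame: x ahead of the robot, y to its left, z up, the work surface at z = 0. Lengths are in mm, angles in degrees, forces in N, time in s.
With the tool pointing down it reaches from about 400 to 850 mm from the base axis. Payload 4.5 kg.
Tool frame: the origin (TCP) lies at the very end of the fingers, on their centre line; the grasp point (between the pads) lies 19 mm behind it; z points along the fingers, y is the line along which they close (so a half turn about z gives the same grasp; the last joint's range is limited). The gripper opens to 88 mm and grips with 3 to 60 N. Pads are 18 mm wide; open, the fingers measure 123 mm over their backs; the gripper's body (75 mm by 187 mm) begins 45 mm behind the grasp point.
Start: joints at [74.588, 39.483, -11.15, 89.685, 9.013, 51.709, -12.324], TCP at [186.4, -596.581, 238.743] pointing down, gripper open.
Joint ranges: [-172.22, 172.22], [-26.19, 119.32], [-84.43, 86.54], [7.71, 146.69], [-57.33, 237.33], [2.42, 119.75], [-152.13, 152.13]. Speed limits (degrees/s): [147.25, 147.25, 180, 180, 180, 180, 180].

INTERFACE

Orientations are given as [roll, pitch, yaw] about the fixed x, y, z axes, in that order (R = Rz(yaw) Ry(pitch) Rx(roll)).
In Python, from plant import telemetry, eyes, sign_off gives the robot as it stands.
- The arm moves only by the tool servo_tool, never from a script. Its argument "increments" is a list of rows, each a list of 3 entries, a list of its own where there are three numbers: the opening, from 0 (shut) to 1 (fully open), then the shift along the tool's x, y, z in cm, then the turn about the tool's z in degrees. In form: [[hand, [x, y, z], twist], ...]. A call has exactly 10 rows; each row shifts and turns the commanded pose from where the row before left it, along the tool's axes as they then stand; what a row does not reach is not made up. A row lasts 1/8 s, in which the tool goes at most 62.5 mm and 10.7 degrees, less where a joint would pass 70% of its speed; a pose out of reach is approached as far as the arm can. A call is refused whole if a number of a shift passes 6.25 or a number of a turn 10.7, either way. A call with a gripper value outside its range is refused whole. The fingers move at their own pace and stop on an object; the grip force is fixed at half the most. Time passes only in rows, so rows that do not move let the fingers close, or fill a call up. It gives the time, the measured TCP pose, the force, the opening and the grip force at its end, in the units of the state.
- telemetry.sense(): the state, without advancing time (a new reading comes with each control period).
- eyes.capture(name): name is "side" or "top" or "wrist"; returns the picture (480x640x3 uint8, red, green, blue); there is no depth.
- eyes.camera_model(name): a dict with "vertical_fov" (degrees; the focal length in pixels is half the picture's height over the tangent of half this angle, whatever the lens; pixels are square), "cx", "cy" (the principal point, pixels), "eye" and "rotation" of the camera in the world. Camera axes: x right, y down, z forward; pixel columns grow to the right and rows downward; lengths in mm; the calibration is good to about 2 mm. A picture is of the moment at which its call begins: read the wrist's pose just before it. camera_model takes no time and is no camera call; for the wrist camera it gives the pose at the moment of the call.
- sign_off(): hands the job in; it is judged then, once.
The state is a dict: "time": time; "q": joint angles; "joint_velocities": joint speeds; "tau": joint torques, N m; "tool_pos": TCP position; "ee_rot": TCP orientation; "wrist_force": force on the tool from outside, world axes, zero at the start; "ft_torque": the same for the moment, N m; "finger_gap": finger opening in mm; "finger_force": force on a finger pad.
Only numpy, scipy, OpenCV 4.12 (cv2) and the standard library are available. Lean on these libraries where they do the work, as an engineer would, in place of code of your own. Each camera call takes 0.05 s, during which the arm holds its last target. There are 200 camera calls.

## Working session

There is one attempt and no reset: what is moved stays moved. The work goes in short steps, Python scripts to look and compute and a tool call to move; the robot and the scene stay as the last step left them, time stands still between calls to the robot, and variables do not carry over. Pictures are saved under pics/ and viewed, at most 10 in all, crops included, and the job is handed in when it is done.

Besides the shell and the picture viewer there is one more tool, called by a JSON object that holds its "op" and its "data". servo_tool: Moves the arm, as the interface text tells. Its arguments: {"type":"object","properties":{"increments":{"type":"array","items":{"type":"array"}}},"required":["increments"]}

```bash
mkdir -p pics; python3 - <<'E'
from plant import telemetry, eyes
import cv2, numpy as np
s=telemetry.sense(); print(s)
for n in("side","top"):
    im=eyes.capture(n); cv2.imwrite(f"pics/{n}0.png",im[:,:,::-1]); 
    m=eyes.camera_model(n); print(n,m)
E
```

```text
{'time': 0.0, 'q': array([ 74.58685682,  39.535659  , -11.14454156,  89.74420984,
         9.01226652,  51.70968318, -12.32378965]), 'joint_velocities': array([ 0.05029187,  0.01471408, -0.06868195, -0.06297436, -0.01168225,
        0.00677919, -0.06703232]), 'tau': array([ 2.86514869e-04, -5.27562940e+01, -1.26651976e+00, -1.53428257e+01,
       -5.25463989e-02,  6.62820734e-03,  1.73357143e-04]), 'tool_pos': array([ 186.13917206, -595.97312626,  237.88602258]), 'ee_rot': array([-1.79892542e+02,  7.48064662e-03,  1.73545853e+01]), 'wrist_force': array([-0.55350932,  0.08435235, -0.05210342]), 'ft_torque': array([-4.01665443e-05,  8.26086003e-03, -4.81057882e-02]), 'finger_force': 0.0, 'finger_gap': 88.04097573243398}
side {'vertical_fov': 43.501886082407474, 'cx': 317.04020094153714, 'cy': 239.77627093122024, 'eye': array([388.54632495, 723.14617337, 937.96641901]), 'rotation': array([-1.34896880e+02, -5.52053085e-02, -1.71750203e+02])}
top {'vertical_fov': 42.13722636278302, 'cx': 321.5853374007912, 'cy': 242.78498981389095, 'eye': array([ 442.12451198,  -97.85021604, 1580.64836581]), 'rotation': array([-1.76385401e+02, -1.12482045e-01, -8.94589960e+01])}
```

View pics/top0.png

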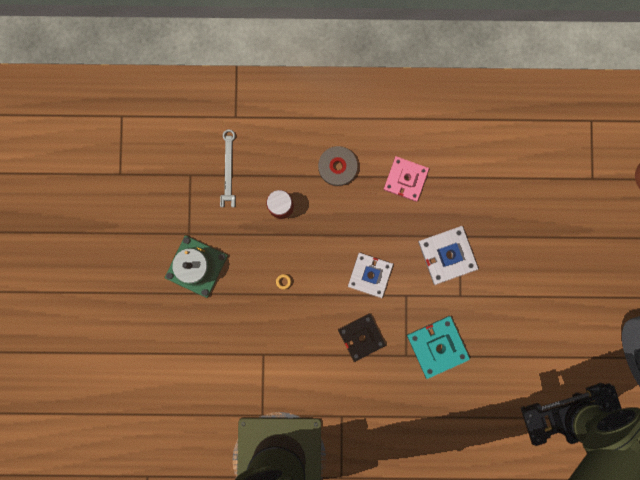

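View pics/side0.png

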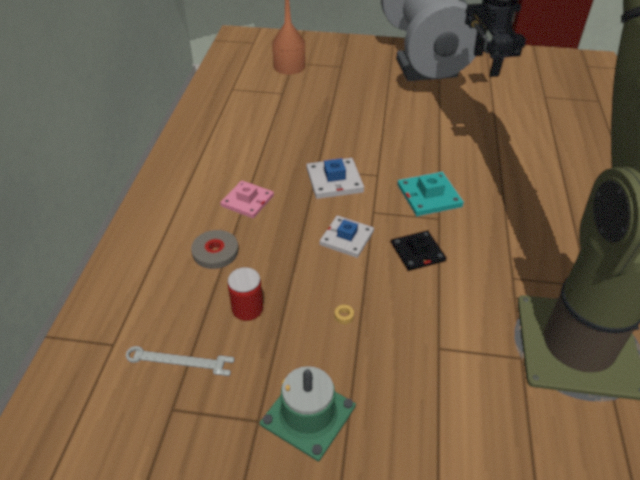

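Top view, what could be taken for the plate: small aluminium with blue hub (371,275), large aluminium with blue hub (448,255), black (362,338), pink (407,179), turquoise (438,347). I choose the smaller aluminium one, at (371,275) in top and (347,233) in side. The head is at (190,266) top and (308,400) side. The pin seems to be at about (200,252) top and (290,387) side.

```bash
cat > h.py <<'E'
import numpy as np, cv2
from scipy.spatial.transform import Rotation as R
def cam(m): 
    return (np.array(m['eye']),R.from_euler('xyz',m['rotation'],degrees=True).as_matrix(),
            240/np.tan(np.radians(m['vertical_fov']/2)),m['cx'],m['cy'])
def ray(c,p):
    d=c[1]@np.array([(p[0]-c[3])/c[2],(p[1]-c[4])/c[2],1.]); return c[0],d/np.linalg.norm(d)
def onz(c,p,z):
    o,d=ray(c,p); return o+d*(z-o[2])/d[2]
def tri(rs):
    A=sum(np.eye(3)-np.outer(d,d) for o,d in rs); b=sum((np.eye(3)-np.outer(d,d))@o for o,d in rs)
    x=np.linalg.solve(A,b); return x,[np.linalg.norm(np.cross(x-o,d)) for o,d in rs]
def proj(c,X):
    v=c[1].T@(np.asarray(X)-c[0]); return np.array([c[2]*v[0]/v[2]+c[3],c[2]*v[1]/v[2]+c[4]])
def blobs(im,lo,hi,roi,amin=8):
    x0,y0,x1,y1=roi; m=cv2.inRange(cv2.cvtColor(im[y0:y1,x0:x1],cv2.COLOR_RGB2HSV),lo,hi)
    cs,_=cv2.findContours(m,cv2.RETR_EXTERNAL,cv2.CHAIN_APPROX_NONE)
    cs=[c+np.array([x0,y0]) for c in cs if cv2.contourArea(c)>=amin]
    return sorted(cs,key=cv2.contourArea,reverse=True)
E
python3 - <<'E'
from h import *
from plant import eyes
T,S=[cam(eyes.camera_model(n)) for n in("top","side")]
it,is_=[cv2.imread(f"pics/{n}0.png")[:,:,::-1].copy() for n in("top","side")]
cen=lambda c:np.array(cv2.minAreaRect(c)[0])
for nm,rt,rs in(("small",(345,245,397,302),(315,212,380,262)),("large",(415,220,485,290),(300,150,370,203))):
    b=[blobs(i,(100,100,40),(130,255,255),r)[0] for i,r in((it,rt),(is_,rs))]
    print(nm,"hub",tri([ray(T,cen(b[0])),ray(S,cen(b[1]))]),cv2.minAreaRect(b[0]))
    a=blobs(it,(0,0,150),(179,60,255),rt); 
    r=cv2.minAreaRect(a[0]); print(" plate px",r,[np.round(onz(T,p,12),1) for p in cv2.boxPoints(r)],onz(T,r[0],12))
    for c in blobs(it,(0,90,90),(6,255,255),rt,2)[:2]: print(" red",cen(c),onz(T,cen(c),12),cv2.contourArea(c))
for nm,i,c,r in(("top",it,T,(160,230,225,300)),("side",is_,S,(255,355,360,460))):
    for lo,hi,l in(((0,0,130),(179,60,255),"steel"),((12,90,100),(35,255,255),"yel")):
        for k in blobs(i,lo,hi,r,2)[:3]: print(nm,l,cv2.minAreaRect(k),onz(c,cen(k),90))
a=cv2.resize(it[240:305,340:405],(400,400),interpolation=2);b=cv2.resize(it[230:300,160:230],(400,400),interpolation=2)
cv2.imwrite("pics/crop1.png",np.hstack([a,b])[:,:,::-1])
E
```

```text
small hub (array([ 460.65671818, -223.38726816,   25.52630589]), [np.float64(1.0449792611012347), np.float64(1.0449792611010722)]) ((370.7500305175781, 274.7500305175781), (13.914021492004395, 13.597793579101562), 18.434947967529297)
 plate px ((369.95001220703125, 274.6499938964844), (35.73373031616211, 36.04996109008789), 18.434947967529297) [array([ 432.8, -165.6,   12. ]), array([ 519.1, -193.8,   12. ]), array([ 491.4, -279.3,   12. ]), array([ 405.3, -250.9,   12. ])] [ 462.10185076 -222.39444069   12.        ]
 red [374.85003662 258.95001221] [ 501.72218675 -234.56055175   12.        ] 4.5
large hub (array([ 512.2286288 , -419.98440936,   32.70489257]), [np.float64(1.7391357492370039), np.float64(1.7391357492371284)]) ((450.065673828125, 254.43063354492188), (17.770639419555664, 19.650226593017578), 70.01689147949219)
 plate px ((447.9269714355469, 254.7992706298828), (46.56249237060547, 45.964439392089844), 70.01689910888672) [array([ 548.7, -344.2,   12. ]), array([ 589.5, -453.5,   12. ]), array([ 479.3, -493.1,   12. ]), array([ 438.8, -384.2,   12. ])] [ 513.94268909 -418
[... 219 characters left out ...]
 (62.0, 32.0), 90.0) [489.32681967 247.9233985   90.        ]
top yel ((192.0, 287.5), (23.0, 64.0), 90.0) [426.47069651 208.24304089  90.        ]
top yel ((207.0, 240.5), (21.0, 34.0), 90.0) [539.17366727 174.83554696  90.        ]
side steel ((307.60003662109375, 388.70001220703125), (46.51021194458008, 49.64070510864258), 63.43495178222656) [476.36358441 217.01468358  90.        ]
side yel ((307.0, 407.0), (104.0, 104.0), 90.0) [472.28105935 249.18944156  90.        ]
side yel ((284.0, 440.5), (58.0, 37.0), 0.0) [497.71533142 308.99240948  90.        ]
side yel ((287.2500305175781, 387.25006103515625), (3.535533905029297, 4.242640495300293), 45.0) [509.04557692 219.10776369  90.        ]
```

View pics/crop1.png

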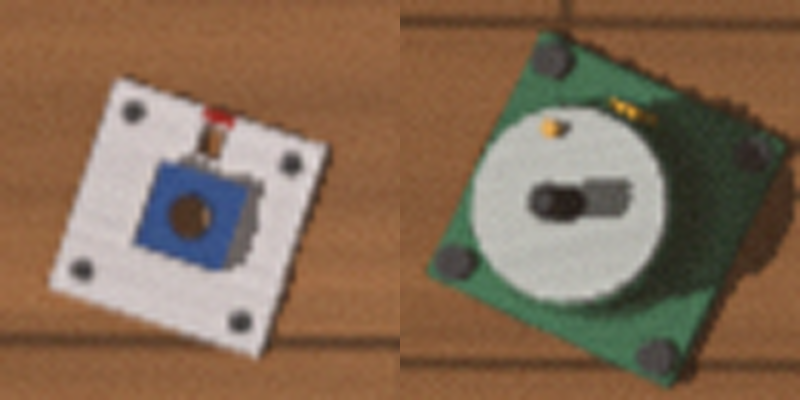

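The crop confirms it. The small plate's red mark and slot point up and slightly right in the image, so the plate's yaw is about -18°. The pin is at about (186.6,252.2) top, and the stripe at (199.7,249). Hub height triangulates to 25.5 mm (24 expected) and plate side to about 90 mm. Moving above the plate.

{"op": "servo_tool", "data": {"increments": [[1,[3.75,-2.75,0],0],[1,[3.75,-2.75,0],0],[1,[3.75,-2.75,0],0],[1,[3.75,-2.75,0],0],[1,[3.75,-2.75,0],0],[1,[3.75,-2.75,0],0],[1,[3.75,-2.75,0],0],[1,[3.75,-2.75,0],0],[1,[3.75,-2.75,0],0],[1,[3.75,-2.75,0],0]]}}

```text
time: 1.35
tool_pos: [462.9, -220.9, 238.5]
ee_rot: [-180.0, 0.0, 17.3]
wrist_force: [0.9, -0.3, 0.3]
finger_gap: 88.3
finger_force: 0.0
```

{"op": "servo_tool", "data": {"increments": [[1,[0,0,0],9],[1,[0,0,0],9],[1,[0,0,0],9],[1,[0,0,0],8.5],[1,[0,0,0],0],[1,[0,0,0],0],[1,[0,0,0],0],[1,[0,0,0],0],[1,[0,0,0],0],[1,[0,0,0],0]]}}

```text
time: 2.6
tool_pos: [462.3, -222.3, 238.7]
ee_rot: [180.0, -0.0, -18.1]
wrist_force: [0.1, -0.2, -0.2]
finger_gap: 88.5
finger_force: 0.0
```

```bash
python3 - <<'E'
from h import *
from plant import eyes,telemetry
s=telemetry.sense(); m=eyes.camera_model("wrist"); im=eyes.capture("wrist")
print(s['tool_pos'],s['ee_rot'],np.round(s['q']),m,s['wrist_force'])
cv2.imwrite("pics/w1.png",im[:,:,::-1]); np.save("w1.npy",[m,s],allow_pickle=True)
print(proj(cam(m),[462,-222.5,36]), proj(cam(m),[462,-222.5,12]))
E
```

```text
[ 462.32269615 -222.30570531  238.71934696] [ 1.79998907e+02 -2.93314799e-03 -1.81440045e+01] [ 19.  31.   2. 109.  -2.  40. -86.] {'vertical_fov': 64.67076788127335, 'cx': 317.1737626732109, 'cy': 236.04444678962835, 'eye': array([ 526.33245348, -243.49113075,  383.57464033]), 'rotation': array([ 1.64935305e+02, -3.97430371e-02, -1.08140508e+02])} [ 0.07470704 -0.22936012 -0.21990339]
[317.00302195 209.21818916] [316.99676645 204.58684255]
```

View pics/w1.png

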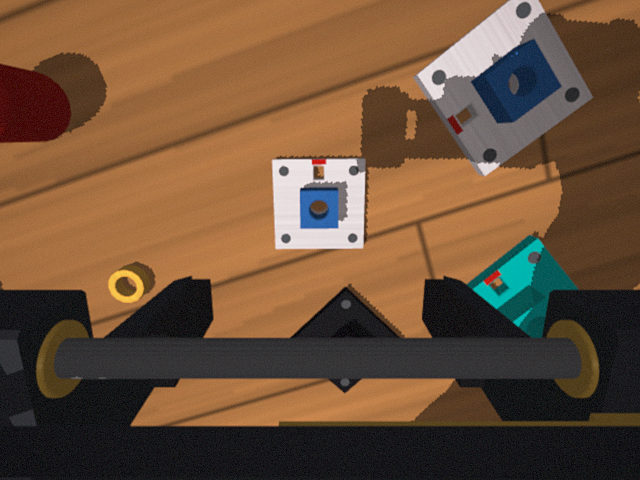

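Wrist picture: the small plate is at about (319,203), with the red mark at the top (319,162) and the blue hub at (319,208), square to the tool. The black plate is below at (345,340) and the nut at (127,286).

```bash
cat >> h.py <<'E'
def plate_meas(im,c,roi,z=12):
    x0,y0,x1,y1=roi; m=cv2.inRange(cv2.cvtColor(im[y0:y1,x0:x1],cv2.COLOR_RGB2HSV),(0,0,110),(179,45,255))
    k=max(cv2.findContours(m,cv2.RETR_EXTERNAL,cv2.CHAIN_APPROX_NONE)[0],key=cv2.contourArea)+np.array([x0,y0])
    P=np.array([onz(c,p[0],z)[:2] for p in cv2.convexHull(k)],np.float32)
    return cv2.minAreaRect(P),cv2.minAreaRect(k)
E
python3 - <<'E'
from h import *
m,s=np.load("w1.npy",allow_pickle=True); c=cam(m); im=cv2.imread("pics/w1.png")[:,:,::-1].copy()
roi=(255,140,385,265)
print(plate_meas(im,c,roi))
b=blobs(im,(100,100,90),(130,255,255),(280,170,360,240))[0]; x,y,w,h=cv2.boundingRect(b); print(x,y,w,h,onz(c,cv2.minAreaRect(b)[0],36))
hsv=cv2.cvtColor(im,cv2.COLOR_RGB2HSV); print(hsv[185:232:2,310].tolist())
E
```

```text
(((461.4570007324219, -224.20211791992188), (89.73270416259766, 90.60706329345703), 72.32334899902344), ((318.5, 203.0), (90.0, 93.0), 90.0))
300 190 39 38 [ 462.066613  -224.4787699   36.       ]
[[173, 19, 121], [111, 49, 89], [107, 214, 68], [106, 198, 160], [107, 184, 176], [107, 176, 177], [106, 186, 169], [108, 176, 174], [107, 187, 172], [107, 177, 164], [118, 99, 106], [112, 57, 80], [108, 115, 69], [107, 160, 70], [106, 177, 88], [107, 180, 129], [106, 189, 169], [107, 182, 172], [106, 188, 172], [107, 181, 173], [106, 180, 171], [108, 174, 173], [158, 13, 220], [173, 9, 231]]
```

{"op": "servo_tool", "data": {"increments": [[1,[0,0.1,2.4],0],[1,[0,0,2.4],0],[1,[0,0,2.4],0],[1,[0,0,2.4],0],[1,[0,0,2.4],0],[1,[0,0,2.4],0],[1,[0,0,2.4],0],[1,[0,0,2.4],0],[1,[0,0,2.2],0],[1,[0,0,0.6],0]]}}

```text
time: 3.9
tool_pos: [461.6, -223.0, 17.6]
ee_rot: [-180.0, 0.1, -18.1]
wrist_force: [0.1, 1.7, 0.2]
finger_gap: 88.2
finger_force: 0.0
```

{"op": "servo_tool", "data": {"increments": [[1,[0,0,0.1],0],[1,[0,0,0.1],0],[0,[0,0,0],0],[0,[0,0,0],0],[0,[0,0,0],0],[0,[0,0,0],0],[0,[0,0,0],0],[0,[0,0,0],0],[0,[0,0,0],0],[0,[0,0,0],0]]}}

```text
time: 5.15
tool_pos: [462.0, -223.3, 16.7]
ee_rot: [180.0, -0.0, -18.2]
wrist_force: [0.7, -1.0, -0.3]
finger_gap: 36.1
finger_force: 30.0
```

{"op": "servo_tool", "data": {"increments": [[0,[0,0,-1],0],[0,[0,0,-2],0],[0,[0,0,-2.8],0],[0,[0,0,-2.8],0],[0,[0,0,-2.8],0],[0,[0,0,-2.8],0],[0,[0,0,-2.8],0],[0,[0,0,-2.8],-8],[0,[0,0,-2.2],-8],[0,[0,0,-1],-8]]}}

```text
time: 6.4
tool_pos: [461.6, -223.1, 248.1]
ee_rot: [180.0, -0.0, 6.1]
wrist_force: [0.5, 0.1, -3.9]
finger_gap: 35.7
finger_force: 30.0
```

{"op": "servo_tool", "data": {"increments": [[0,[-0.2,-2.2,0],0],[0,[-0.4,-4.5,0],0],[0,[-0.4,-4.9,0],0],[0,[-0.4,-4.9,0],0],[0,[-0.4,-4.9,0],0],[0,[-0.5,-4.9,0],0],[0,[-0.5,-4.9,0],0],[0,[-0.5,-4.9,0],0],[0,[-0.4,-4.5,0],0],[0,[-0.2,-3,0],0]]}}

```text
time: 7.65
tool_pos: [377.3, 208.5, 246.9]
ee_rot: [-180.0, 0.0, 6.0]
wrist_force: [0.3, -0.2, -4.5]
finger_gap: 36.2
finger_force: 30.0
```

```bash
python3 - <<'E'
from h import *
from plant import eyes,telemetry
s=telemetry.sense(); m=eyes.camera_model("wrist"); im=eyes.capture("wrist")
print(s['tool_pos'],s['ee_rot'],np.round(s['q']),s['wrist_force'])
cv2.imwrite("pics/w2.png",im[:,:,::-1]); np.save("w2.npy",[m,s],allow_pickle=True)
c=cam(m)
for z in (90,140): print(proj(c,[478,217,z]))
print(proj(c,s['tool_pos']))
E
```

```text
[377.27758032 208.49400965 246.88856108] [-1.79989508e+02  3.96155083e-02  6.01613131e+00] [ -33.   25.   -3.  121.    2.   34. -122.] [ 0.30518732 -0.15495294 -4.53630516]
[319.01534048  86.80479514]
[319.42968994  77.1611613 ]
[315.5981855  301.79496026]
```

View pics/w2.png

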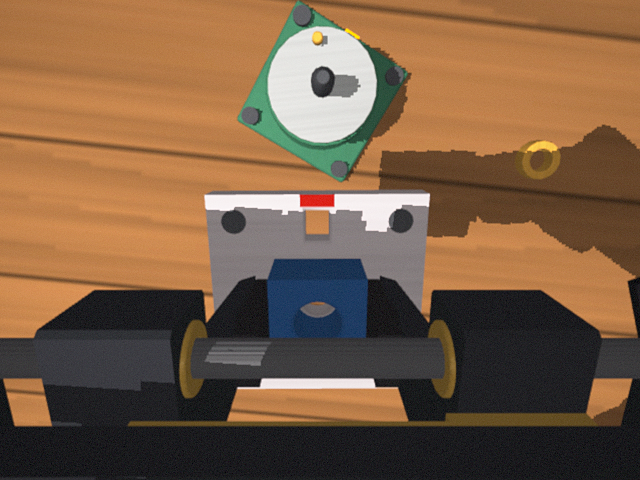

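The wrist view shows the held plate level and square: far edge (206,192)-(429,191), slot (317,222), hub (318,270). Ahead of it is the head, with the disc at about (322,84), the shaft tip at (322,74), the pin at (318,37) and the stripe at (352,33). Measuring head and plate relative to the tool.

```bash
python3 - <<'E'
from h import *
from plant import eyes
from scipy.optimize import least_squares
m,s=np.load("w2.npy",allow_pickle=True); c=cam(m); im=cv2.imread("pics/w2.png")[:,:,::-1].copy()
T,S=[cam(eyes.camera_model(n)) for n in("top","side")]
it,is_=[cv2.imread(f"pics/{n}0.png")[:,:,::-1].copy() for n in("top","side")]
tp=s['tool_pos']; Rt=R.from_euler('xyz',s['ee_rot'],degrees=True).as_matrix()
def circ(im,c,roi,lo=(0,0,130)):
    k=blobs(im,lo,(90,60,255),roi)[0]; h=cv2.convexHull(k)
    P=np.array([onz(c,p[0],90)[:2] for p in k if cv2.pointPolygonTest(h,tuple(map(float,p[0])),True)<1])
    f=lambda v:np.hypot(P[:,0]-v[0],P[:,1]-v[1])-v[2]
    r=least_squares(f,[478,217,41],loss='soft_l1',f_scale=.5); return r.x
print("disc w",circ(im,c,(240,0,400,170)),"t",circ(it,T,(160,230,225,300)),"s",circ(is_,S,(255,355,360,460)))
def cg(k): M=cv2.moments(k); return np.array([M['m10'],M['m01']])/M['m00']
pins={}
for n,i,cc,roi in(("w",im,c,(300,25,335,50)),("t",it,T,(182,247,194,258)),("s",is_,S,(280,380,296,394))):
    for k in blobs(i,(8,90,120),(28,255,255),roi,1)[:2]: pins.setdefault(n,cg(k)); print("pin",n,cg(k),cv2.contourArea(k),onz(cc,cg(k),97))
print("pin tri",tri([ray(c,pins['w']),ray(S,pins['s'])]))
sh={}
for n,i,cc,roi in(("w",im,c,(305,60,340,100)),("t",it,T,(180,258,200,275)),("s",is_,S,(300,365,316,395))):
    k=blobs(i,(0,0,0),(179,255,70),roi,3)[0]; x,y,w,h=cv2.boundingRect(k); sh[n]=(x,y,w,h); print("shaft",n,sh[n])
# hub & plate: expected pixel of tool points (plate symmetric, TCP h above underside)
for hgt in (14,16):
    q=lambda x,y,z:np.round(proj(c,tp+Rt@np.array([x,y,hgt-z])),1)
    print(hgt,"hub",q(18,-18,36),q(18,18,36),"plate",q(45,-45,12),q(45,45,12),"slot",q(38.5,0,12),q(38.5,-5,12),q(38.5,5,12))
g=cv2.cvtColor(im,cv2.COLOR_RGB2GRAY).astype(int)
for r,a,b in((265,255,285),(265,355,380),(195,196,216),(195,420,438)): d=np.diff(g[r,a:b]); print("row",r,[(a+j,int(d[j])) for j in np.argsort(-abs(d))[:3]])
for col,a,b in((240,180,215),(300,245,275),(320,183,245),(400,180,210)): d=np.diff(g[a:b,col]); print("col",col,[(a+j,int(d[j])) for j in np.argsort(-abs(d))[:5]])
E
```

```text
disc w [478.56990227 215.13924306  40.41600368] t [479.19044622 217.29408608  39.81591778] s [476.76014717 215.95574984  40.76993584]
pin w [316.98514851  37.41584158] 101.0 [509.50169264 221.83521754  97.        ]
pin t [186. 252.] 4.0 [510.77781325 223.00003007  97.        ]
pin s [287.3015873 387.3968254] 10.5 [507.92251902 223.51792487  97.        ]
pin s [281.0952381  382.14285714] 10.5 [519.45391567 215.53729267  97.        ]
pin tri (array([509.10510511, 221.99032052,  94.79440168]), [np.float64(0.8699373952261688), np.float64(0.8699373952262082)])
shaft w (312, 67, 23, 30)
shaft t (184, 263, 9, 5)
shaft s (304, 373, 8, 18)
14 hub [263.4 281.2] [367.2 281.1] plate [199.9 193.2] [431.1 193.2] slot [315.5 209.6] [302.8 209.6] [328.2 209.6]
16 hub [264.2 279. ] [366.5 279. ] plate [201.4 192.5] [429.6 192.4] slot [315.5 208.7] [303.  208.7] [328.1 208.7]
row 265 [(np.int64(272), -37), (np.int64(271), -33), (np.int64(270), -13)]
row 265 [(np.int64(362), 43), (np.int64(361), 36), (np.int64(363), 12)]
row 195 [(np.int64(204), 46), (np.int64(203), 40), (np.int64(202), 13)]
row 195 [(np.int64(429), -138), (np.int64(428), -21), (np.int64(430), -18)]
col 240 [(np.int64(206), -98), (np.int64(193), 80), (np.int64(194), 58), (np.int64(211), -34), (np.int64(212), -31)]
col 300 [(np.int64(258), -52), (np.int64(257), -23), (np.int64(262), -11), (np.int64(259), -10), (np.int64(265), -8)]
col 320 [(np.int64(206), 64), (np.int64(205), 63), (np.int64(209), -44), (np.int64(210), -30), (np.int64(190), -24)]
col 400 [(np.int64(208), -111), (np.int64(193), 78), (np.int64(207), -50), (np.int64(192), 46), (np.int64(189), 22)]
```

Head axis is at about (478.5,215.9) after correcting the camera bias seen on the held plate. The pin azimuth is 12° (radius 31.6–32, as specified). TCP is 16.7 mm above the plate's underside, so home is at TCP z of about 106.7.

{"op": "servo_tool", "data": {"increments": [[0,[0,0,0],-6],[0,[1,0.14,0],0],[0,[1.5,0.2,0],0],[0,[1.5,0.2,0],0],[0,[1.5,0.2,0],0],[0,[1.5,0.2,0],0],[0,[1.5,0.2,0],0],[0,[1,0.14,0],0],[0,[0.5,0.1,0],0],[0,[0,0,0],0]]}}

```text
time: 8.95
tool_pos: [479.6, 213.4, 246.6]
ee_rot: [180.0, 0.0, 11.8]
wrist_force: [0.0, 0.2, -4.5]
finger_gap: 35.8
finger_force: 30.0
```

{"op": "servo_tool", "data": {"increments": [[0,[0.05,0,1],0],[0,[0,0,1.5],0],[0,[0,0,1.5],0],[0,[0,0,1.5],0],[0,[0,0,1.3],0],[0,[0,0,0.8],0],[0,[0,0,0.4],0],[0,[0,0,0],0],[0,[0,0,0],0],[0,[0,0,0],0]]}}

```text
time: 10.2
tool_pos: [480.2, 213.8, 167.1]
ee_rot: [-180.0, -0.0, 11.8]
wrist_force: [-0.3, 0.2, -4.5]
finger_gap: 35.7
finger_force: 30.0
```

```bash
python3 - <<'E'
from h import *
from plant import eyes,telemetry
P=[];F=[]
for k in range(2):
    for n in("side","top"):
        s=telemetry.sense(); P.append(s['tool_pos']);F.append(s['wrist_force']); im=eyes.capture(n); cv2.imwrite(f"pics/{n}1.png",im[:,:,::-1])
print(np.mean(P,0),s['ee_rot'],np.mean(F,0)); tp=np.mean(P,0)
ims=[cv2.imread(f"pics/{n}1.png") for n in("side","top")]
S=cam(eyes.camera_model("side"));T=cam(eyes.camera_model("top"))
for c,n in((S,"s"),(T,"t")): print(n,[np.round(proj(c,tp+[0,0,z])) for z in(-16.7,19.3)])
a=ims[0][320:440,250:370];b=ims[1][210:310,140:240]
cv2.imwrite("pics/c2.png",np.hstack([cv2.resize(x,(400,400),interpolation=2) for x in(a,b)]))
E
```

```text
[480.16040454 213.73142378 166.99556396] [-1.79997991e+02 -2.76805237e-02  1.18486182e+01] [ 0.43585797  0.11205008 -4.10814683]
s [array([305., 366.]), array([305., 352.])]
t [array([185., 264.]), array([181., 264.])]
```

View pics/c2.png

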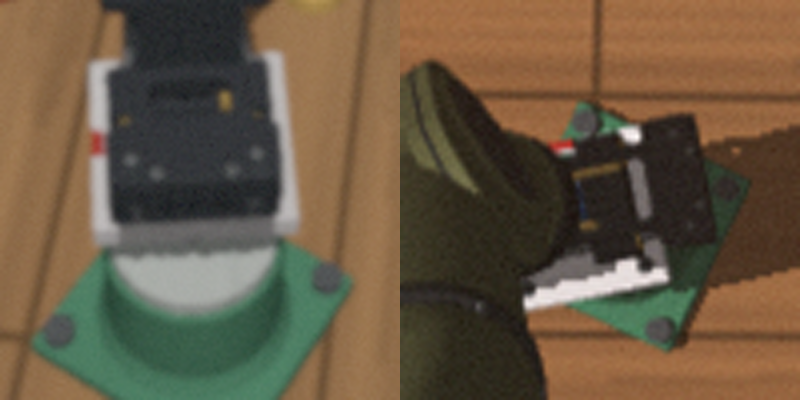

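The side crop shows the plate level above the shoulder. The tool is at (480.2,213.7), not the intended point, because the earlier motion had not settled. I'll correct this and lower to just above the shaft tip.

{"op": "servo_tool", "data": {"increments": [[0,[-0.12,-0.24,0],0],[0,[0,0,0.4],0],[0,[0,0,0.4],0],[0,[0,0,0.1],0],[0,[0,0,0],0],[0,[0,0,0],0],[0,[0,0,0],0],[0,[0,0,0],0],[0,[0,0,0],0],[0,[0,0,0],0]]}}

```text
time: 11.65
tool_pos: [478.3, 215.8, 157.7]
ee_rot: [180.0, -0.0, 11.9]
wrist_force: [-0.4, -0.1, -4.6]
finger_gap: 35.9
finger_force: 30.0
```

{"op": "servo_tool", "data": {"increments": [[0,[0,0,0.1],0],[0,[0,0,0.1],0],[0,[0,0,0.1],0],[0,[0,0,0.1],0],[0,[0,0,0.1],0],[0,[0,0,0.1],0],[0,[0,0,0],0],[0,[0,0,0],0],[0,[0,0,0],0],[0,[0,0,0],0]]}}

```text
time: 12.9
tool_pos: [478.3, 215.8, 151.7]
ee_rot: [180.0, -0.0, 11.8]
wrist_force: [-0.0, 0.6, -4.2]
finger_gap: 36.0
finger_force: 30.0
```

{"op": "servo_tool", "data": {"increments": [[0,[0,0,0.05],0],[0,[0,0,0.05],0],[0,[0,0,0.05],0],[0,[0,0,0.05],0],[0,[0,0,0.05],0],[0,[0,0,0.05],0],[0,[0,0,0.05],0],[0,[0,0,0],0],[0,[0,0,0],0],[0,[0,0,0],0]]}}

```text
time: 14.15
tool_pos: [478.3, 215.8, 148.2]
ee_rot: [180.0, -0.0, 11.8]
wrist_force: [0.8, -0.4, -3.4]
finger_gap: 35.8
finger_force: 30.0
```

```bash
python3 -c "
from plant import telemetry as t
s=t.sense();print(s['tool_pos'],s['wrist_force'],s['ft_torque'])"
```

```text
[478.31326613 215.76177203 148.200179  ] [ 0.77650736 -0.39958057 -3.36502766] [ 0.00781358 -0.00228512 -0.05216935]
```

{"op": "servo_tool", "data": {"increments": [[0,[0,0,0.05],0],[0,[0,0,0.05],0],[0,[0,0,0.05],0],[0,[0,0,0.05],0],[0,[0,0,0.05],0],[0,[0,0,0.05],0],[0,[0,0,0],0],[0,[0,0,0],0],[0,[0,0,0],0],[0,[0,0,0],0]]}}

```text
time: 15.4
tool_pos: [478.4, 215.8, 145.2]
ee_rot: [-180.0, -0.0, 11.9]
wrist_force: [1.1, -0.2, -4.5]
finger_gap: 35.7
finger_force: 30.0
```

The shaft is in the bore with almost no lateral force. Lowering to just above the pin top (TCP 115.7).

{"op": "servo_tool", "data": {"increments": [[0,[0,0,0.2],0],[0,[0,0,0.3],0],[0,[0,0,0.3],0],[0,[0,0,0.3],0],[0,[0,0,0.3],0],[0,[0,0,0.3],0],[0,[0,0,0.3],0],[0,[0,0,0.3],0],[0,[0,0,0.3],0],[0,[0,0,0],0]]}}

```text
time: 16.65
tool_pos: [478.6, 215.9, 119.0]
ee_rot: [-180.0, -0.0, 11.8]
wrist_force: [2.7, 0.8, -7.0]
finger_gap: 35.6
finger_force: 30.0
```

{"op": "servo_tool", "data": {"increments": [[0,[0,0,0.05],0],[0,[0,0,0.05],0],[0,[0,0,0.05],0],[0,[0,0,0.05],0],[0,[0,0,0],0],[0,[0,0,0],0],[0,[0,0,0],0],[0,[0,0,0],0],[0,[0,0,0],0],[0,[0,0,0],0]]}}

```text
time: 17.9
tool_pos: [478.5, 215.9, 117.2]
ee_rot: [-180.0, -0.0, 11.8]
wrist_force: [4.1, 0.8, -1.8]
finger_gap: 35.9
finger_force: 30.0
```

{"op": "servo_tool", "data": {"increments": [[0,[0.04,0,0],0],[0,[0,0,0],0],[0,[0,0,0.04],0],[0,[0,0,0.04],0],[0,[0,0,0.04],0],[0,[0,0,0.04],0],[0,[0,0,0.04],0],[0,[0,0,0],0],[0,[0,0,0],0],[0,[0,0,0],0]]}}

```text
time: 19.15
tool_pos: [478.6, 215.8, 115.1]
ee_rot: [180.0, 0.0, 11.8]
wrist_force: [3.6, 1.0, -3.6]
finger_gap: 35.9
finger_force: 30.0
```

{"op": "servo_tool", "data": {"increments": [[0,[0.05,0,0],0],[0,[0,0,0.04],0],[0,[0,0,0.04],0],[0,[0,0,0.04],0],[0,[0,0,0.04],0],[0,[0,0,0.04],0],[0,[0,0,0],0],[0,[0,0,0],0],[0,[0,0,0],0],[0,[0,0,0],0]]}}

```text
time: 20.4
tool_pos: [479.0, 215.9, 113.2]
ee_rot: [180.0, 0.0, 11.9]
wrist_force: [-0.2, -0.4, -3.9]
finger_gap: 36.1
finger_force: 30.0
```

The plate is 2.5 mm below pin-top height with no resistance, so the pin is in the slot. Continuing gently.

{"op": "servo_tool", "data": {"increments": [[0,[0,0,0.05],0],[0,[0,0,0.05],0],[0,[0,0,0.05],0],[0,[0,0,0.05],0],[0,[0,0,0.05],0],[0,[0,0,0.05],0],[0,[0,0,0.05],0],[0,[0,0,0.05],0],[0,[0,0,0],0],[0,[0,0,0],0]]}}

```text
time: 21.65
tool_pos: [479.2, 215.9, 109.2]
ee_rot: [180.0, -0.0, 11.8]
wrist_force: [-0.3, -0.3, -4.4]
finger_gap: 35.7
finger_force: 30.0
```

{"op": "servo_tool", "data": {"increments": [[0,[0,0,0.04],0],[0,[0,0,0.04],0],[0,[0,0,0.04],0],[0,[0,0,0.04],0],[0,[0,0,0.03],0],[0,[0,0,0],0],[0,[0,0,0],0],[0,[0,0,0],0],[0,[0,0,0],0],[0,[0,0,0],0]]}}

```text
time: 22.9
tool_pos: [479.2, 215.9, 107.3]
ee_rot: [180.0, -0.0, 11.8]
wrist_force: [-0.3, -0.4, -4.3]
finger_gap: 35.7
finger_force: 30.0
```

{"op": "servo_tool", "data": {"increments": [[0,[0,0,0.02],0],[0,[0,0,0.02],0],[0,[0,0,0.02],0],[0,[0,0,0],0],[0,[0,0,0],0],[0,[0,0,0],0],[0,[0,0,0],0],[0,[0,0,0],0],[0,[0,0,0],0],[0,[0,0,0],0]]}}

```text
time: 24.15
tool_pos: [479.2, 215.9, 106.7]
ee_rot: [180.0, -0.0, 11.8]
wrist_force: [0.3, 0.6, -2.2]
finger_gap: 35.5
finger_force: 30.0
```

{"op": "servo_tool", "data": {"increments": [[0,[0,0,0.02],0],[0,[0,0,0],0],[0,[0,0,0],0],[0,[0,0,0],0],[0,[0,0,0],0],[0,[0,0,0],0],[0,[0,0,0],0],[0,[0,0,0],0],[0,[0,0,0],0],[0,[0,0,0],0]]}}

```text
time: 25.4
tool_pos: [479.2, 216.0, 106.7]
ee_rot: [180.0, -0.0, 11.8]
wrist_force: [-1.2, -0.5, 5.8]
finger_gap: 36.0
finger_force: 30.0
```

The plate is firmly seated at TCP 106.7 as expected: about 10 N of contact, and z no longer changes. Releasing and backing straight up.

{"op": "servo_tool", "data": {"increments": [[0.3,[0,0,0],0],[0.6,[0,0,0],0],[1,[0,0,0],0],[1,[0,0,0],0],[1,[0,0,0],0],[1,[0,0,0],0],[1,[0,0,0],0],[1,[0,0,0],0],[1,[0,0,0],0],[1,[0,0,0],0]]}}

```text
time: 26.65
tool_pos: [479.2, 215.9, 106.5]
ee_rot: [180.0, 0.0, 11.8]
wrist_force: [0.9, -0.0, 0.1]
finger_gap: 87.8
finger_force: 0.0
```

{"op": "servo_tool", "data": {"increments": [[1,[0,0,-0.5],0],[1,[0,0,-1],0],[1,[0,0,-2],0],[1,[0,0,-2],0],[1,[0,0,-2],0],[1,[0,0,-2],0],[1,[0,0,-2],0],[1,[0,0,-2],0],[1,[0,0,-1],0],[1,[0,0,0],0]]}}

```text
time: 27.9
tool_pos: [479.4, 216.1, 252.2]
ee_rot: [-180.0, -0.1, 11.8]
wrist_force: [0.1, -0.6, -0.4]
finger_gap: 88.0
finger_force: 0.0
```

{"op": "servo_tool", "data": {"increments": [[1,[-1,0,0],0],[1,[-1,0,0],0],[1,[-1,0,0],0],[1,[-1,0,0],0],[1,[-1,0,0],0],[1,[-1,0,0],0],[1,[0,0,0],0],[1,[0,0,0],0],[1,[0,0,0],0],[1,[0,0,0],0]]}}

```text
time: 29.15
tool_pos: [420.7, 203.7, 251.5]
ee_rot: [180.0, -0.0, 11.8]
wrist_force: [-0.5, 0.3, 0.3]
finger_gap: 88.1
finger_force: 0.0
```

```bash
python3 - <<'E'
from h import *
from plant import eyes
im=eyes.capture("side"); w=eyes.capture("wrist")
cv2.imwrite("pics/fin.png",np.hstack([cv2.resize(im[330:460,250:380],(400,400),interpolation=2),cv2.resize(w[0:360,100:540],(400,327))[:, :] if 0 else cv2.resize(w[0:400,120:520],(400,400))])[:,:,::-1])
E
```

```text
(no output)
```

View pics/fin.png

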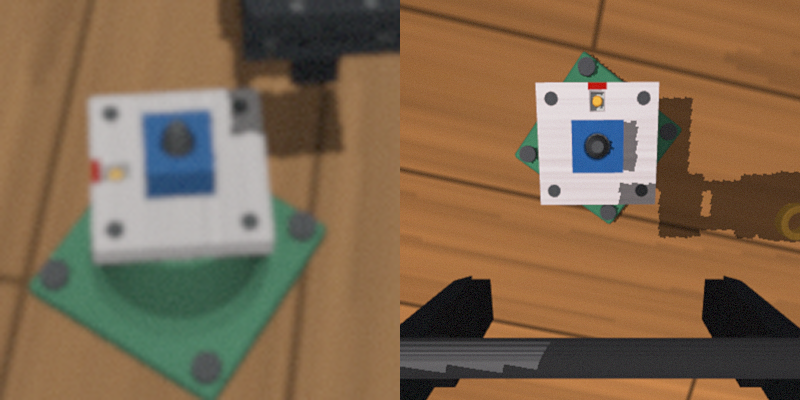

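The plate sits level on the shoulder. The shaft tip shows in the hub bore (crop 597,146) and the brass pin in the slot (597,101), and the gripper is clear.

```bash
python3 -c "
from plant import sign_off
print(sign_off())"
```

```text
the job is handed in; nothing more can be done
None
```

The plate is fitted hub up on the spindle with the pin in its slot, seated flat on the shoulder and released; the job is handed in, and the hand-in call gave no verdict.

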